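# Third hand at the bread rack: butt a rung against its rail and hold it

## Task

We are rebuilding a side frame of the yellow bread rack on the counter. First press the proud end of the cross rail down until it is fully home in its white snap clip; then take the long pipe (the rung) from the notched wooden rest, lay it in the open black joint half and the notched block in front of the rail, and push its end square against the rail. Finish while still holding it there, with a steady push of about 10 N (5 to 15 N) bearing on the rail, so that I can bolt the top half of the joint on, and leave the other things on the counter where they are.

Things in the scene. Friction and masses are not known exactly. Their poses are not given: they have to be found in the camera images.
- jig: Fixed plywood assembly board, 340 x 340 x 12 mm, on the counter; origin at the centre of its underside, x towards the rail (roughly away from the robot), y left, z up. The yellow cross rail lies along y, 110 mm from the origin along x, in two white snap clips at y = +130 and -130 mm (prongs 54 mm above the counter).
- joint_half (a point): Middle of the open black lower joint half, on the axis of the rung when it is home (46 mm above the counter; jig x = 70 mm, y = 0). It is a trough along jig x, 50 mm long, open upwards, with a flat bed for the pipe and sides that reach up to the pipe's axis, 32 mm apart. A rung forced down or sideways in it rubs, and then less of the push reaches the rail. Axes as the board.
- notch (a point): Middle of the notch in the wooden block (22 mm long in x, 70 mm wide) that carries the near end of the rung, on the axis of the rung when home (46 mm above the counter; jig x = -105 mm, y = 0). The notch is 34 mm wide, its cheeks 44 mm above the counter. Between block and joint half the pipe is free for the fingers.
- butt (a point): Point on the near side of the rail, on the line of the rung's axis (46 mm above the counter), where the centre of the rung's end face must bear; it belongs to the board (jig x = 96 mm, y = 0) and has its axes: the rung is pushed along +x.
- rail (a joint): How far the cross rail is still swung up, in rad. 0 = fully home in both clips; it starts at 0.03 to 0.045. The +y clip already holds it and acts as the hinge; the -y end stands proud (260 mm from the hinge, so 0.04 rad is 10 mm). Stiff: it takes about 10 N straight down at press_point to move it, and it stays where it is left.
- rail_mid (a point): Middle of the cross rail, on its axis. The rail is a yellow round pipe, 28 mm diameter, 330 mm long with black end caps (30 mm diameter), along this point's y. Home, its axis is 46 mm and its crest 60 mm above the counter.
- press_point (a point): On the crest of the rail right above the -y clip (130 mm from the middle of the rail): press straight down here. It moves with the rail and is 60 mm above the counter when the rail is home.
- pipe_rest: Fixed wooden rest for pipes, 160 x 190 mm: two notched bearers (20 mm thick, at x = +55 and -55 mm, tops 40 mm above the counter) on a thin base (top 6 mm above the counter). Two pipes lie along its x in the notches at y = +55 and -55 mm, axes 42 mm above the counter, with 90 mm free between the bearers for the fingers. Origin at the centre of its underside.
- rung: The rung: loose yellow round pipe, 28 mm diameter, 230 mm long, 0.13 to 0.21 kg, both ends alike; origin at its middle, on the axis; its own x runs along the pipe. It lies in either notch of the rest.
- offcut: Bystander: a shorter yellow pipe, 28 mm diameter, 150 mm long, in the other notch of the rest; origin at its middle, x along it. Not wanted.
- top_half: Bystander: black top half of the joint, 100 x 69 x 20 mm, lying on the counter; origin at the centre of its underside.
- hex_key: Bystander: hex key with a red T handle, 150 x 90 x 16 mm; origin midway along its shank, on the counter.
- bolt_tray: Bystander: blue open tray of bolts, 100 x 140 x 35 mm; origin at the centre of its underside.
- loaf: Bystander: round loaf, 190 mm diameter, 100 mm high, on the cutting board; origin at the centre of its underside.
- bread_knife: Bystander: bread knife with a blue handle, 315 mm long, on the cutting board; origin under the root of the blade.
Things that resemble listed ones, but are neither listed nor needed, are in the scene too. Leave any green look-alike of the rung alone.

How it is judged:
On the way, in this order (a step that is already met when the one before it is completed fails the run):
1. the rail is pressed fully home in its clip (value of joint rail below 0.007 rad), for 0.2 s.
2. the rung lies in the open joint half and the notched block, in line with them, the rail still home (value of joint rail below 0.007 rad and y of rung in the frame of butt between -0.0035 and 0.0035 m and z of rung in the frame of butt between -0.003 and 0.0035 m and angle between the x axis of rung and the x axis of jig, either way round below 0.04 rad and x of rung in the frame of butt between -0.16 and -0.11 m), for 0.2 s.
At the end, for the whole second after the job is handed in: Rail home (within 0.007 rad); rung in the joint half and notch, within 3.5 mm sideways and 3 mm in height of the butt line, in line within 0.04 rad, its end within 3 mm of butt, at rest in the robot's fingers, and bearing on the rail with 5 to 15 N through the last second (value of joint rail below 0.007 rad and y of rung in the frame of butt between -0.0035 and 0.0035 m and z of rung in the frame of butt between -0.003 and 0.0035 m and angle between the x axis of rung and the x axis of jig, either way round below 0.04 rad and x of rung in the frame of butt between -0.118 and -0.112 m and contact force between rung and rail between 5 and 15 N and contact force between the fingers and rung above 1 N and linear speed of rung below 0.01 m/s); the arm keeps its last pose, push and grip.
It fails at once if the offcut is moved by more than 30 mm (distance of offcut from where it was at the start of the episode above 0.03 m).
It fails at once if the top half, hex key or bolt tray is moved by more than 30 mm (distance of any of top_half, hex_key, bolt_tray from where it was at the start of the episode above 0.03 m).
It fails at once if the loaf or bread knife is moved by more than 30 mm (distance of any of loaf, bread_knife from where it was at the start of the episode above 0.03 m).
It also fails if it takes over 72 s, if anything falls off the work surface, if the arm or the gripper's body presses on something with over 40 N, if the wrist force passes 120 N, or if a joint passes its speed limit or range.

## Robot

A 6-joint arm with a two-finger parallel gripper is mounted at the origin on the work surface. World frame = base frame: x ahead of the robot, y to its left, z up, the work surface at z = 0. Lengths are in m, angles in rad, forces in N, time in s.
With the tool pointing down it reaches from about 0.35 to 0.775 m from the base axis. Payload 5.5 kg.
Tool frame: the origin (TCP) lies where the fingers leave the gripper's body, on its centre line; the fingertips stand env.tip_reach ahead of it and the grasp point (between the pads) lies 54 mm ahead of it (env.tip_reach is the distance from the TCP to the fingertips, in m); z points along the fingers, y is the line along which they close (so a half turn about z gives the same grasp; the last joint's range is limited). The gripper opens to 85 mm and grips with 20 to 120 N. Pads are 22 mm wide; open, the fingers measure 114 mm over their backs; the gripper's body (76 mm by 85 mm) begins 54 mm behind the grasp point. The pads swing forward as they close: fully open they stand 13 mm farther back than shut.
Start: joints at [1.034, 0.313, 0.046, 1.304, 0, 1.431], TCP at [0.222, 0.53, 0.304] pointing down, gripper open.
Joint ranges: [-2.76, 2.76], [-0.86, 1.69], [-1.03, 1.26], [-2.2, 2.34], [-1.47, 1.5], [-3.14, 3.14]. Speed limits (rad/s): [2.57, 2.57, 3.14, 3.14, 3.14, 3.14].

## Interface

Orientations are given as a unit quaternion [w, x, y, z].
In Python, from workcell import status, optics, hand_in, env gives the robot as it stands.
- The arm moves only by the shell command python3 -m handwheel 'ROWS' [FORCE]. ROWS is a JSON object whose one key "deltas" holds a list of rows, each a list of 5 numbers: the opening, from -1 (shut) to 1 (fully open), then the shift along the tool's x, y, z in units of 40 mm (1.0 is 40 mm), then the turn about the tool's z in units of 10 degrees (1.0 is 10 degrees). In form: {"deltas": [[jaw, x, y, z, roll], ...]}. A call has 1 to 20 rows; each row shifts and turns the commanded pose from where the row before left it, along the tool's axes as they then stand; what a row does not reach is not made up. A row lasts 1/8 s, in which the tool goes at most 62.5 mm and 10.7 degrees, less where a joint would pass 70% of its speed; a pose out of reach is approached as far as the arm can. A call is refused whole if a number of a shift passes 1 or a number of a turn 1, either way. A call with a gripper value outside its range is refused whole. The fingers move at their own pace and stop on an object; FORCE is the grip in N (left out, the last holds). Time passes only in rows, so rows that do not move let the fingers close. It gives the time, the measured TCP pose, the force, the opening and the grip force at its end, in the units of the state.
- status.get_state(): the state, without advancing time (a new reading comes with each control period).
- optics.read_camera(name): name is "scene" or "top"; returns a dict with "frame" (480x640x3 uint8, red, green, blue), "depth" (480x640 float32, m along the optical axis (not along the pixel's ray), 0 where there is no reading), "vfov" (degrees; the focal length in pixels is half the picture's height over the tangent of half this angle, whatever the lens; pixels are square), "cx", "cy" (the principal point, pixels), "k1" (the pictures are not rectified: a ray, as slopes to the right and down, at radius r is drawn at 1 + k1 r^2 times it, then the intrinsics apply), "origin" and "attitude" of the camera in the world. Camera axes: x right, y down, z forward; pixel columns grow to the right and rows downward; lengths in m; the calibration is good to about 2 mm. A picture is of the moment at which its call begins.
- hand_in(): hands the job in; it is judged then, once.
The state is a dict: "clock": time; "joint_pos": joint angles; "qvel": joint speeds; "tau": joint torques, N m; "tcp_pos": TCP position; "orientation": TCP orientation; "wrist_force": force on the tool from outside, world axes, zero at the start; "ft_torque": the same for the moment, N m; "finger_gap": finger opening in m; "grip_force": force on a finger pad.
Only numpy, scipy, OpenCV 4.12 (cv2) and the standard library are available. Lean on these libraries where they do the work, as an engineer would, in place of code of your own. Each camera call takes 0.05 s, during which the arm holds its last target. There are 200 camera calls.

## Working session

There is one attempt and no reset: what is moved stays moved. The work goes in short steps, Python scripts to look and compute and a shell command to move; the robot and the scene stay as the last step left them, time stands still between calls to the robot, and variables do not carry over. Pictures are saved under pics/ and viewed, at most 10 in all, crops included, and the job is handed in when it is done.

```bash
mkdir -p pics; ls
cat > h.py <<'E'
import numpy as np,cv2,pickle
from workcell import status,optics,env
from scipy.spatial.transform import Rotation as R
def grab(n):
    c=optics.read_camera(n);pickle.dump(c,open(n+'.pkl','wb'));return c
def att(c):
    a=np.array(c['attitude'],float)
    return a if a.shape==(3,3) else R.from_quat(a[[1,2,3,0]]).as_matrix()
def rays(c,uv):
    uv=np.atleast_2d(np.asarray(uv,float));f=240/np.tan(np.radians(c['vfov'])/2)
    K=np.array([[f,0,c['cx']],[0,f,c['cy']],[0,0,1]])
    p=cv2.undistortPoints(uv[:,None],K,np.array([c['k1'],0,0,0.]))[:,0]
    return np.c_[p,np.ones(len(p))]
def plane(c,uv,z):
    d=rays(c,uv)@att(c).T;o=np.array(c['origin']);return o+d*((z-o[2])/d[:,2])[:,None]
def dep(c,uv):
    uv=np.atleast_2d(uv).astype(int);z=c['depth'][uv[:,1],uv[:,0]]
    return np.array(c['origin'])+(rays(c,uv)*z[:,None])@att(c).T
def cloud(c):
    v,u=np.mgrid[0:480,0:640];return dep(c,np.c_[u.ravel(),v.ravel()]).reshape(480,640,3)
E
python3 - <<'E'
from h import *
for n in('scene','top'):
    c=grab(n);cv2.imwrite(f'pics/{n}0.png',c['frame'][...,::-1])
    print(n,c['vfov'],c['cx'],c['cy'],c['k1'],c['origin'],c['attitude'],(c['depth']>0).mean())
print(status.get_state(),env.tip_reach)
E
```

```text
pics
scene 57.186416482415204 320.13652852208565 230.14892907014783 -0.006201387071389406 [1.12518177 0.04862944 1.17417164] [-0.16933999  0.61203731  0.74191343 -0.21517148] 0.9958203125
top 45.139271662517025 321.34336350399656 235.1280110535997 -0.024724953238949843 [ 0.32502348 -0.10380139  1.46369736] [ 0.03231482 -0.69875391  0.71317021 -0.04568345] 0.9960611979166667
{'clock': 0.1, 'joint_pos': array([ 1.03437468e+00,  3.13947746e-01,  4.51195580e-02,  1.30362112e+00,
       -1.64025324e-05,  1.43121404e+00]), 'qvel': array([-0.00135279, -0.00284334,  0.00256504, -0.00051684, -0.00011139,
        0.00067847]), 'tau': array([ 2.80437569e-03, -4.81725955e+01,  2.99243617e+01,  1.27660934e-02,
       -6.22292191e-05, -2.24752944e-05]), 'tcp_pos': array([0.22207175, 0.53002506, 0.30309621]), 'orientation': array([-2.66330090e-04,  1.97120190e-01,  9.80378982e-01, -7.82448699e-04]), 'wrist_force': array([ 0.4188013 , -0.39215203,  0.2073992 ]), 'ft_torque': array([ 0.04444803, -0.02498964, -0.00330645]), 'grip_force': 0.0, 'finger_gap': 0.08567992066327236} 0.0726
```

View pics/scene0.png

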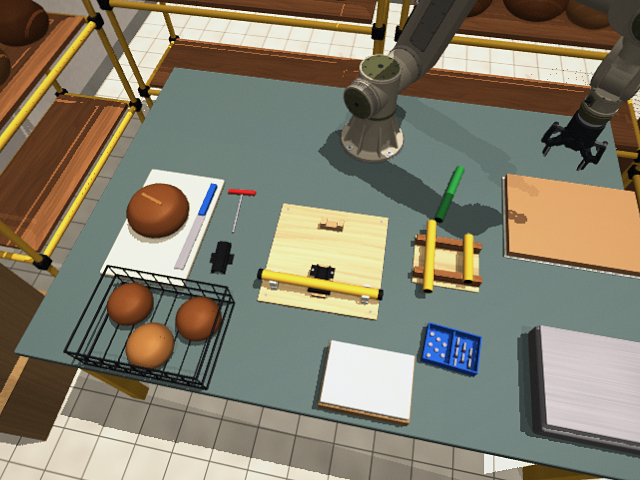

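View pics/top0.png

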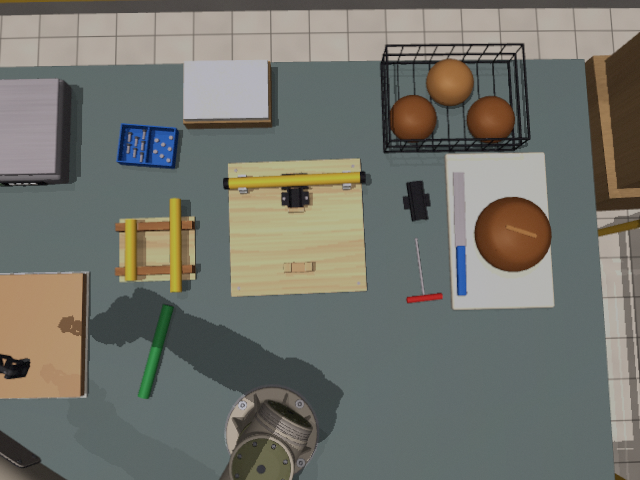

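The scene view shows the jig at about (325,260) with the rail at (320,285), and the rest at (448,262). The top view shows the rail at (295,181), the joint half at (295,197), the notch at (298,267) and the rest at (157,248).

Candidates for the rung, in top-view pixels:
- (176,245): yellow, long, in a notch of the rest. This fits the rung.
- (131,249): yellow, short, in the other notch. This is the offcut.
- (156,352): green look-alike, off the rest.

Next I measure them and confirm in an enlarged crop.

```bash
cat > m.py <<'E'
from h import *
import sys
def comps(c,roi):
    hsv=cv2.cvtColor(c['frame'],cv2.COLOR_RGB2HSV)
    m=cv2.inRange(hsv,(20,190,90),(34,255,255));k=np.zeros_like(m);x0,y0,x1,y1=roi;k[y0:y1,x0:x1]=m[y0:y1,x0:x1]
    out=[]
    for q in cv2.findContours(k,cv2.RETR_EXTERNAL,cv2.CHAIN_APPROX_NONE)[0]:
        if cv2.contourArea(q)>150:
            b=cv2.boxPoints(cv2.minAreaRect(q))
            e=[np.linalg.norm(b[1]-b[0]),np.linalg.norm(b[2]-b[1])]
            s=(b[0]+b[1])/2,(b[2]+b[3])/2
            if e[0]>e[1]: s=(b[1]+b[2])/2,(b[3]+b[0])/2
            out.append((np.array(s),min(e),max(e)))
    return out
def axis(cs,ends):
    # intersect the two sight planes of a pipe's midline
    n=[];o=[np.array(c['origin']) for c in cs]
    for c,e in zip(cs,ends):
        d=rays(c,e)@att(c).T;v=np.cross(*d);n.append(v/np.linalg.norm(v))
    d=np.cross(*n);d/=np.linalg.norm(d)
    p=np.linalg.lstsq(np.vstack([n,d]),[n[0]@o[0],n[1]@o[1],d@(o[0]*.5+o[1]*.5)*0+d@np.array([.5,0,.04])],rcond=None)[0]
    t=[]
    for c,e in zip(cs,ends):
        for r in rays(c,e)@att(c).T:
            A=np.c_[d,-r];t.append(np.linalg.lstsq(A,np.array(c['origin'])-p,rcond=None)[0][0])
    return p,d,t
if __name__=='__main__':
    T,S=[pickle.load(open(n+'.pkl','rb')) for n in('top','scene')]
    for n,c,roi in(('top',T,(100,150,400,310)),('scene',S,(240,200,500,320))):
        for e,w,l in comps(c,roi): print(n,e.round(1).tolist(),round(w,1),round(l,1),plane(c,e,.044).round(4).tolist())
    P=cloud(T)
    for nm,uv in dict(boardL=(240,230),counter=(210,290),notchblk=(288,267),notch=(298,267),rail=(295,181),rung=(176,245),off=(131,249)).items(): print(nm,uv,P[uv[1],uv[0]].round(4))
    a=cv2.resize(T['frame'][150:310,100:240],None,fx=3.4,fy=3.4,interpolation=2);b=cv2.resize(T['frame'][150:310,215:385],None,fx=3.4,fy=3.4,interpolation=2)
    im=np.hstack([a,b])[:,:,::-1];im=cv2.resize(im,None,fx=.75,fy=.75) ;cv2.imwrite('pics/crop1.png',im);print(im.shape)
E
python3 m.py
```

```text
scene [[261.70001220703125, 276.79998779296875], [377.0, 296.8999938964844]] 3.7 117.1 [[0.6248, -0.2332, 0.044], [0.6241, 0.0957, 0.044]]
boardL (240, 230) [0.5028 0.0724 0.0112]
counter (210, 290) [ 0.3535  0.1508 -0.0041]
notchblk (288, 267) [ 0.4049 -0.0488  0.0438]
notch (298, 267) [ 0.4048 -0.0732  0.0364]
rail (295, 181) [ 0.6153 -0.0699  0.0638]
rung (176, 245) [0.464  0.2246 0.0501]
off (131, 249) [0.4557 0.3326 0.0567]
(408, 790, 3)
```

View pics/crop1.png

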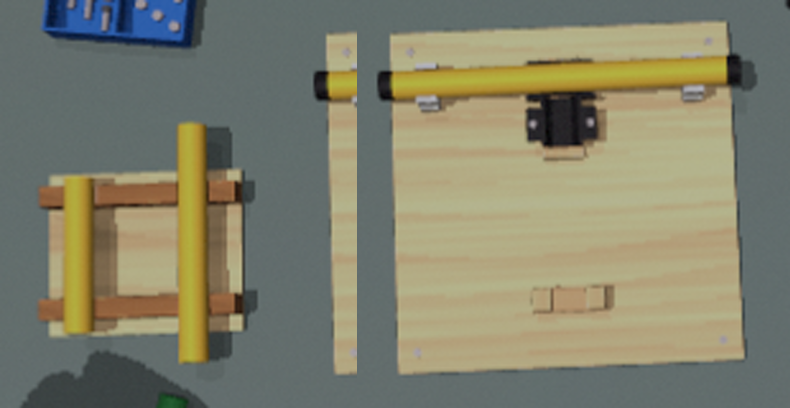

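The crop shows two pipes in the rest: the longer one on the right at top-view x≈176, which is the rung, and the shorter offcut at x≈131. The colour mask was too strict, so I look at the HSV values and loosen it.

Run:
```python
from m import *
T,S=[pickle.load(open(n+'.pkl','rb')) for n in('top','scene')]
ht=cv2.cvtColor(T['frame'],cv2.COLOR_RGB2HSV);hs=cv2.cvtColor(S['frame'],cv2.COLOR_RGB2HSV)
print('rung top',ht[245,168:184].tolist());print('rail top',ht[172:190,270].tolist());print('board',ht[230,250],ht[250,150],'bearer',ht[270,150])
print('rung sc',hs[260,420:440].tolist());print('rail sc',hs[274:294,290].tolist())
```

```text
rung top [[18, 87, 178], [19, 104, 167], [22, 171, 177], [25, 176, 178], [27, 168, 179], [28, 172, 178], [28, 168, 179], [27, 169, 178], [25, 172, 179], [22, 181, 178], [21, 182, 167], [21, 189, 144], [21, 188, 110], [20, 144, 92], [17, 99, 108], [17, 96, 109]]
rail top [[28, 61, 179], [27, 62, 180], [27, 63, 178], [26, 78, 171], [22, 164, 160], [23, 181, 176], [25, 176, 178], [27, 172, 178], [29, 169, 178], [29, 167, 179], [27, 171, 179], [25, 173, 180], [23, 178, 176], [21, 185, 164], [21, 175, 137], [19, 120, 117], [19, 91, 149], [19, 81, 179]]
board [ 30  56 179] [ 24  70 179] bearer [ 13 146 145]
rung sc [[18, 119, 142], [18, 120, 127], [17, 119, 131], [17, 115, 129], [18, 140, 120], [20, 205, 153], [20, 198, 214], [23, 193, 237], [25, 186, 240], [28, 180, 239], [28, 179, 239], [28, 180, 239], [27, 185, 239], [24, 192, 236], [23, 132, 234], [25, 78, 240], [26, 79, 239], [26, 81, 239], [26, 80, 239], [26, 79, 239]]
rail sc [[23, 179, 228], [26, 189, 239], [28, 181, 240], [29, 177, 239], [29, 177, 240], [27, 182, 240], [24, 188, 239], [21, 197, 231], [20, 202, 188], [20, 202, 131], [19, 144, 124], [18, 112, 166], [18, 113, 176], [18, 116, 169], [18, 116, 170], [18, 114, 176], [17, 116, 182], [22, 100, 211], [26, 76, 243], [26, 79, 240]]
```

```bash
sed -i 's/(20,190,90),(34/(19,140,85),(35/' m.py
cat > m2.py <<'E'
from m import *
def order(e): return e
def run():
    T,S=[pickle.load(open(n+'.pkl','rb')) for n in('top','scene')]
    A=[comps(c,r) for c,r in((T,(100,150,400,310)),(S,(240,200,500,320)))]
    for a,c in zip(A,(T,S)):
        for e,w,l in a: print(e.round(1).tolist(),round(w,1),round(l,1),plane(c,e,.044).round(4).tolist())
    for nm,y in(('rail',-.07),('rung',.225),('off',.33)):
        es=[]
        for a,c in zip(A,(T,S)):
            e=min((q[0] for q in a),key=lambda e:abs(plane(c,e,.044)[:,1].mean()-y));es.append(e)
        p,d,t=axis((T,S),es);t1,t2=sorted(t[:2]),sorted(t[2:])
        for q in(t1,t2): print(nm,[(p+d*k).round(4).tolist() for k in q],'len',round(q[1]-q[0],4))
    # board
    for c,roi in((T,(215,150,380,305)),(S,(250,195,400,325))):
        hsv=cv2.cvtColor(c['frame'],cv2.COLOR_RGB2HSV);m=cv2.inRange(hsv,(10,40,60),(35,255,255));k=np.zeros_like(m);x0,y0,x1,y1=roi;k[y0:y1,x0:x1]=m[y0:y1,x0:x1]
        k=cv2.morphologyEx(k,cv2.MORPH_CLOSE,np.ones((15,15)));k=cv2.morphologyEx(k,cv2.MORPH_OPEN,np.ones((21,21)))
        q=max(cv2.findContours(k,cv2.RETR_EXTERNAL,cv2.CHAIN_APPROX_NONE)[0],key=cv2.contourArea)
        w=plane(c,q[:,0].astype(float),.012)
        r=cv2.minAreaRect((w[:,:2]*1000).astype(np.float32));print('board',r)
    return T,S
if __name__=='__main__': run()
E
python3 m2.py
```

```text
[[130.0, 219.0], [130.0, 280.0]] 12.0 61.0 [[0.5314, 0.3401, 0.044], [0.3808, 0.3379, 0.044]]
[[174.60000610351562, 198.89999389648438], [175.89999389648438, 291.1000061035156]] 11.8 92.1 [[0.5796, 0.2303, 0.044], [0.3516, 0.2256, 0.044]]
[[359.20001220703125, 176.89999389648438], [227.89999389648438, 182.8000030517578]] 11.6 131.4 [[0.6271, -0.2304, 0.044], [0.6178, 0.0978, 0.044]]
[[261.1000061035156, 273.5], [377.79998779296875, 294.0]] 10.7 118.5 [[0.615, -0.2376, 0.044], [0.6152, 0.0968, 0.044]]
[[468.0, 234.0], [468.0, 280.0]] 10.0 46.0 [[0.3719, 0.3369, 0.044], [0.5253, 0.3401, 0.044]]
[[431.1000061035156, 219.8000030517578], [427.6000061035156, 289.79998779296875]] 10.3 70.1 [[0.3414, 0.2254, 0.044], [0.5767, 0.2308, 0.044]]
rail [[0.6232, -0.2288, 0.0622], [0.617, 0.0972, 0.048]] len 0.3264
rail [[0.6233, -0.2329, 0.0624], [0.617, 0.0966, 0.048]] len 0.3299
rung [[0.3516, 0.2258, 0.0433], [0.5815, 0.2328, 0.0333]] len 0.2302
rung [[0.3413, 0.2255, 0.0438], [0.5717, 0.2325, 0.0337]] len 0.2308
off [[0.38, 0.3319, 0.0634], [0.5316, 0.3405, 0.0427]] len 0.1532
off [[0.3844, 0.3321, 0.0628], [0.5251, 0.3402, 0.0436]] len 0.1422
board ((510.05841064453125, -69.75242614746094), (340.870849609375, 340.1767272949219), 1.2151256799697876)
board ((510.0484619140625, -73.54667663574219), (345.57183837890625, 349.46881103515625), 1.256284236907959)
```

Measurements so far:
- **Board:** centre (0.510, -0.070), yaw about 1.25°. The side measures 340 mm, matching the text.
- **Rail:** mid x is 0.620, as predicted, with the -y end about 14 mm high.
- **Rung:** middle (0.4645, 0.228), yaw about 1.3°, length 0.230. Triangulated height is about 0.039, against 0.042 in the text.
- **Press point:** about (0.623, -0.198).

First I turn the tool in line with the board, shut the fingers and travel there.

```bash
python3 -m handwheel '{"deltas": [[-1,0,0,0,-0.8],[-1,0,0,0,-0.8],[-1,0,0,0,-0.79]]}' 60; python3 -m handwheel '{"deltas": [[-1,-0.53,-1,0,0],[-1,-0.53,-1,0,0],[-1,-0.53,-1,0,0],[-1,-0.53,-1,0,0],[-1,-0.53,-1,0,0],[-1,-0.53,-1,0,0],[-1,-0.53,-1,0,0],[-1,-0.53,-1,0,0],[-1,-0.53,-1,0,0],[-1,-0.53,-1,0,0],[-1,-0.53,-1,0,0],[-1,-0.53,-1,0,0],[-1,-0.53,-1,0,0],[-1,-0.53,-1,0,0],[-1,-0.53,-1,0,0],[-1,-0.53,-1,0,0],[-1,-0.53,-1,0,0],[-1,-0.5,-1,0,0],[-1,0,0,0,0],[-1,0,0,0,0]]}'
cat > st.py <<'E'
from h import *
s=status.get_state();q=s['orientation'];M=R.from_quat(q[[1,2,3,0]]).as_matrix()
print(s['clock'],s['tcp_pos'].round(4),'tool y yaw',round(np.degrees(np.arctan2(M[1,1],M[0,1])),2),'z',M[:,2].round(3),'F',s['wrist_force'].round(2),'T',s['ft_torque'].round(2),'gap',round(s['finger_gap'],4),'grip',round(s['grip_force'],1),'j',s['joint_pos'].round(2))
# tool error to jig (x,y) points
O=np.array([.510,-.070]);a=np.radians(1.25);J=np.array([[np.cos(a),-np.sin(a)],[np.sin(a),np.cos(a)]])
print('tcp in jig',(J.T@(s['tcp_pos'][:2]-O)).round(4),'press/rung target',(O+J@[.11,-.13]).round(4))
E
python3 st.py
```

```text
clock: 0.48
tcp_pos: [0.2221, 0.5301, 0.3033]
orientation: [-0.0, -0.012, 1.0, -0.0]
wrist_force: [0.1, -0.2, 0.2]
finger_gap: 0.0324
grip_force: 0.0
clock: 2.98
tcp_pos: [0.6167, -0.1814, 0.3031]
orientation: [-0.001, -0.01, 1.0, 0.001]
wrist_force: [0.3, -0.4, 0.1]
finger_gap: 0.0001
grip_force: 0.0
2.975 [ 0.6167 -0.1814  0.3031] tool y yaw 91.15 z [-0.002  0.001 -1.   ] F [ 0.31 -0.4   0.1 ] T [ 0.03 -0.    0.01] gap 0.0001 grip 0.0 j [-0.41  0.45  0.25  1.37  0.   -0.43]
tcp in jig [ 0.1042 -0.1137] press/rung target [ 0.6228 -0.1976]
```

```bash
python3 -m handwheel '{"deltas": [[-1,-0.145,-0.41,0.5,0],[-1,0,0,0.8,0],[-1,0,0,0.8,0],[-1,0,0,0.8,0],[-1,0,0,0.7,0],[-1,0,0,0,0],[-1,0,0,0,0]]}'; python3 st.py
python3 - <<'E'
from h import *
a=grab('scene');b=grab('top')
A=cv2.resize(a['frame'][220:330,235:395],None,fx=2.5,fy=2.5);B=cv2.resize(b['frame'][140:250,225:385],None,fx=2.5,fy=2.5)
cv2.imwrite('pics/press.png',np.hstack([A,B])[...,::-1])
E
```

```text
clock: 3.85
tcp_pos: [0.6236, -0.198, 0.1605]
orientation: [0.0, -0.01, 1.0, -0.0]
wrist_force: [1.4, -0.2, -0.2]
finger_gap: -0.0004
grip_force: 0.0
3.85 [ 0.6236 -0.198   0.1605] tool y yaw 91.19 z [ 0.001 -0.    -1.   ] F [ 1.39 -0.25 -0.17] T [ 0.04 -0.02  0.05] gap -0.0004 grip 0.0 j [-0.43  0.53  0.03  1.06  0.   -0.45]
tcp in jig [ 0.1108 -0.1304] press/rung target [ 0.6228 -0.1976]
```

View pics/press.png

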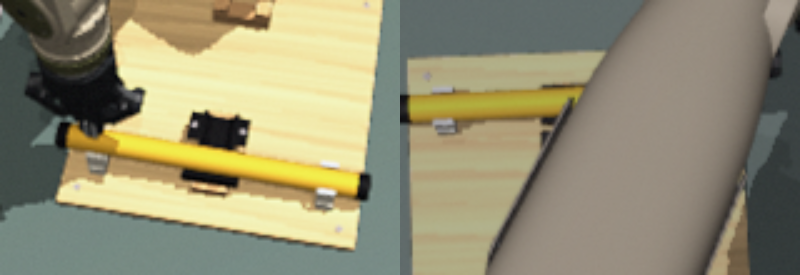

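The scene half of the picture shows the shut fingertips just above the rail over the white -y clip, at crop (92,130). The arm hides that end in the top view. Next I press down in small steps.

```bash
python3 -m handwheel '{"deltas": [[-1,0,0,0.25,0],[-1,0,0,0.15,0],[-1,0,0,0.1,0],[-1,0,0,0.1,0],[-1,0,0,0,0]]}'; python3 st.py; python3 -m handwheel '{"deltas": [[-1,0,0,0.05,0],[-1,0,0,0.05,0],[-1,0,0,0,0]]}'; python3 st.py
```

```text
clock: 4.58
tcp_pos: [0.6234, -0.1986, 0.1367]
orientation: [0.0, -0.01, 1.0, -0.001]
wrist_force: [-2.0, -0.8, 5.4]
finger_gap: -0.0001
grip_force: 2.6
4.575 [ 0.6234 -0.1986  0.1367] tool y yaw 91.15 z [ 0.001 -0.001 -1.   ] F [-1.99 -0.83  5.36] T [-0.19  0.35  0.04] gap -0.0001 grip 2.6 j [-0.43  0.55 -0.01  1.01 -0.   -0.45]
tcp in jig [ 0.1106 -0.131 ] press/rung target [ 0.6228 -0.1976]
clock: 4.95
tcp_pos: [0.6234, -0.1987, 0.1331]
orientation: [0.0, -0.01, 1.0, -0.001]
wrist_force: [-3.2, -0.7, 6.6]
finger_gap: 0.0001
grip_force: 3.6
4.95 [ 0.6234 -0.1987  0.1331] tool y yaw 91.14 z [ 0.001 -0.002 -1.   ] F [-3.18 -0.71  6.58] T [-0.26  0.49 -0.03] gap 0.0001 grip 3.6 j [-0.43  0.56 -0.01  1.   -0.   -0.45]
tcp in jig [ 0.1106 -0.1312] press/rung target [ 0.6228 -0.1976]
```

```bash
for i in 1; do python3 -m handwheel '{"deltas": [[-1,0,0,0.05,0],[-1,0,0,0,0],[-1,0,0,0,0]]}'; done; python3 st.py; python3 -m handwheel '{"deltas": [[-1,0,0,0.05,0],[-1,0,0,0,0],[-1,0,0,0,0]]}'; python3 st.py
```

```text
clock: 5.32
tcp_pos: [0.6235, -0.1988, 0.1323]
orientation: [0.001, -0.01, 1.0, -0.001]
wrist_force: [-4.2, -0.5, 13.9]
finger_gap: 0.0003
grip_force: 6.8
5.325 [ 0.6235 -0.1988  0.1323] tool y yaw 91.14 z [ 0.002 -0.002 -1.   ] F [-4.19 -0.53 13.94] T [-0.09  1.   -0.04] gap 0.0003 grip 6.8 j [-0.43  0.56 -0.01  1.   -0.   -0.45]
tcp in jig [ 0.1106 -0.1312] press/rung target [ 0.6228 -0.1976]
clock: 5.7
tcp_pos: [0.6235, -0.1988, 0.1321]
orientation: [0.001, -0.01, 1.0, -0.001]
wrist_force: [-8.1, 0.4, 22.3]
finger_gap: -0.0
grip_force: 11.4
5.7 [ 0.6235 -0.1988  0.1321] tool y yaw 91.14 z [ 0.003 -0.003 -1.   ] F [-8.12  0.41 22.3 ] T [ 0.23  1.68 -0.01] gap -0.0 grip 11.4 j [-0.43  0.55 -0.01  1.   -0.   -0.45]
tcp in jig [ 0.1106 -0.1312] press/rung target [ 0.6228 -0.1976]
```

The force rises to 22 N with no further motion and the tip is at 0.0595, so the rail is home. I lift off, open the fingers and travel above the rung.

```bash
python3 -m handwheel '{"deltas": [[-1,0,0,-0.3,0],[-1,0,0,-0.6,0],[-1,0,0,-0.8,0],[-1,0,0,-0.8,0],[1,0.34,0.98,0,0],[1,0.34,0.98,0,0],[1,0.34,0.98,0,0],[1,0.34,0.98,0,0],[1,0.34,0.98,0,0],[1,0.34,0.98,0,0],[1,0.34,0.98,0,0],[1,0.34,0.98,0,0],[1,0.34,0.98,0,0],[1,0.34,0.98,0,0],[1,0.34,0.98,0,0],[1,0,0,0,0],[1,0,0,0,0]]}'; python3 st.py
python3 - <<'E'
from h import *
a=grab('scene');b=grab('top')
A=cv2.resize(a['frame'][180:320,240:500],None,fx=1.5,fy=1.5);B=cv2.resize(b['frame'][140:280,110:370],None,fx=1.5,fy=1.5)
cv2.imwrite('pics/above.png',np.hstack([A,B])[...,::-1])
E
python3 m2.py | grep rail
```

```text
clock: 7.82
tcp_pos: [0.465, 0.23, 0.2277]
orientation: [-0.0, -0.01, 1.0, -0.0]
wrist_force: [-1.2, -0.5, -0.2]
finger_gap: 0.0852
grip_force: 0.0
7.825 [0.465  0.23   0.2277] tool y yaw 91.2 z [-0. -0. -1.] F [-1.25 -0.5  -0.22] T [-0.03  0.01 -0.  ] gap 0.0852 grip 0.0 j [ 0.3   0.24 -0.24  1.09 -0.    0.28]
tcp in jig [-0.0384  0.3009] press/rung target [ 0.6228 -0.1976]
rail [[0.6235, -0.2297, 0.05], [0.6166, 0.097, 0.0495]] len 0.3269
rail [[0.6235, -0.233, 0.05], [0.6166, 0.0966, 0.0495]] len 0.3296
```

View pics/above.png

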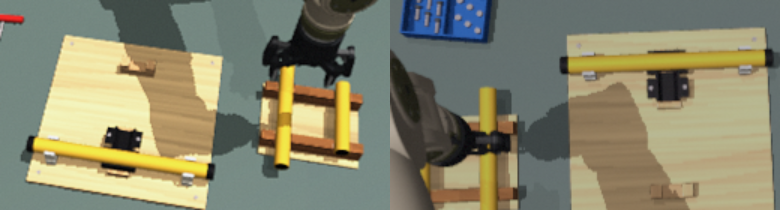

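The rail is now level: both ends triangulate to the same height, 0.050, and its yaw is 1.21°. The gripper straddles the rung, crop (488,140). Next I go down and grip.

```bash
python3 -m handwheel '{"deltas": [[1,0,0,0.5,0],[1,0,0,0.8,0],[1,0,0,0.8,0],[1,0,0,0.6,0],[1,0,0,0.4,0],[1,0,0,0.23,0],[1,0,0,0,0]]}'; python3 st.py; python3 -m handwheel '{"deltas": [[-1,0,0,0,0],[-1,0,0,0,0],[-1,0,0,0,0],[-1,0,0,0,0],[-1,0,0,0,0],[-1,0,0,0,0]]}' 60; python3 st.py
```

```text
clock: 8.8
tcp_pos: [0.465, 0.2293, 0.0943]
orientation: [-0.001, -0.01, 1.0, -0.0]
wrist_force: [-0.5, -0.0, -0.5]
finger_gap: 0.0854
grip_force: 0.0
8.8 [0.465  0.2293 0.0943] tool y yaw 91.1 z [-0.001 -0.    -1.   ] F [-0.51 -0.02 -0.47] T [-0.    0.02 -0.03] gap 0.0854 grip 0.0 j [ 0.3   0.37 -0.43  0.77  0.    0.28]
tcp in jig [-0.0385  0.3002] press/rung target [ 0.6228 -0.1976]
clock: 9.55
tcp_pos: [0.4653, 0.2297, 0.0954]
orientation: [0.001, -0.01, 1.0, -0.0]
wrist_force: [-1.0, -2.5, 5.5]
finger_gap: 0.0268
grip_force: 58.8
9.55 [0.4653 0.2297 0.0954] tool y yaw 91.14 z [ 0.001 -0.001 -1.   ] F [-1.01 -2.48  5.46] T [-0.58  0.18 -0.09] gap 0.0268 grip 58.8 j [ 0.3   0.37 -0.43  0.77 -0.    0.28]
tcp in jig [-0.0381  0.3006] press/rung target [ 0.6228 -0.1976]
```

```bash
python3 -m handwheel '{"deltas": [[-1,0,0,-0.2,0],[-1,0,0,-0.5,0],[-1,0,0,-0.6,0],[-1,0,0,-0.6,0],[-1,0,0,-0.3,0],[-1,0.1,-0.5,0,0],[-1,0,-0.8,0,0],[-1,0,-1,0,0],[-1,0,-1,0,0],[-1,0,-1,0,0],[-1,0,-1,0,0],[-1,0,-1,0,0],[-1,0,-0.8,0,0],[-1,0,-0.4,0,0],[-1,0,0,0,0],[-1,0,0,0,0]]}' 80; python3 st.py
python3 - <<'E'
from h import *
a=grab('scene');b=grab('top')
A=cv2.resize(a['frame'][180:320,240:400],None,fx=2.5,fy=2.5);B=cv2.resize(b['frame'][140:280,210:370],None,fx=2.5,fy=2.5)
cv2.imwrite('pics/over.png',np.hstack([A,B])[...,::-1])
from m import *
for n,c,roi in(('top',b,(215,140,380,310)),('scene',a,(240,150,410,320))):
    for e,w,l in comps(c,roi): print(n,e.round(1).tolist(),round(w,1),round(l,1),plane(c,e,.14).round(4).tolist())
E
```

```text
clock: 11.55
tcp_pos: [0.4666, -0.0692, 0.1823]
orientation: [-0.0, -0.01, 1.0, 0.0]
wrist_force: [0.5, -0.0, -1.7]
finger_gap: 0.0257
grip_force: 78.9
11.55 [ 0.4666 -0.0692  0.1823] tool y yaw 91.2 z [-0.001  0.001 -1.   ] F [ 0.47 -0.02 -1.74] T [ 0.01 -0.02 -0.  ] gap 0.0257 grip 78.9 j [-0.32  0.19 -0.42  0.95  0.   -0.34]
tcp in jig [-0.0434  0.0017] press/rung target [ 0.6228 -0.1976]
top [[265.20001220703125, 181.39999389648438], [227.89999389648438, 183.0]] 10.7 37.3 [[0.5999, -0.0024, 0.14], [0.5977, 0.0842, 0.14]]
top [[359.20001220703125, 178.1999969482422], [280.1000061035156, 180.6999969482422]] 11.2 79.1 [[0.6034, -0.2216, 0.14], [0.6009, -0.0371, 0.14]]
scene [[261.6000061035156, 275.3999938964844], [377.8999938964844, 293.79998779296875]] 10.7 117.7 [[0.6633, -0.2105, 0.14], [0.6579, 0.0927, 0.14]]
scene [[330.29998779296875, 215.3000030517578], [321.6000061035156, 258.8999938964844]] 10.2 44.5 [[0.4452, -0.0689, 0.14], [0.5865, -0.0664, 0.14]]
```

View pics/over.png

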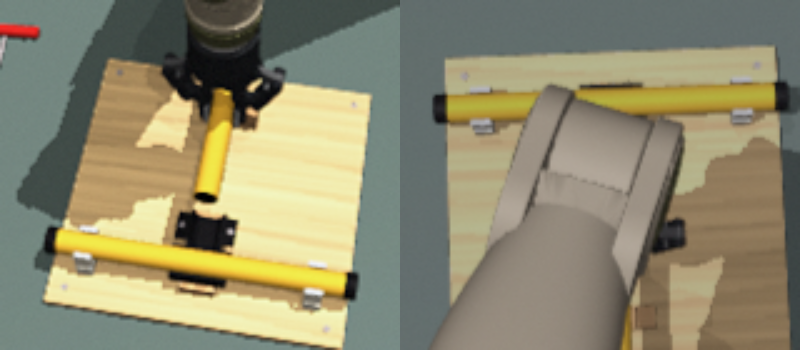

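The scene half shows the rung held along the board axis with its end at crop (207,195), just above and short of the black trough. The arm hides that area in the top view. I check the trough and notch lines in the first pictures.

Run:
```python
from m import *
O=np.array([.510,-.070]);a=np.radians(1.25);J=np.array([[np.cos(a),-np.sin(a)],[np.sin(a),np.cos(a)]])
c=pickle.load(open('top.pkl','rb'));im=cv2.imread('pics/top0.png');hsv=cv2.cvtColor(im,cv2.COLOR_BGR2HSV)
def show(nm,c,m,z):
    n,l,s,ce=cv2.connectedComponentsWithStats(m)
    for i in range(1,n):
        if s[i,4]>25:
            x,y,w,h=s[i,:4];e=plane(c,[[x-.5,y+h/2-.5],[x+w-.5,y+h/2-.5],ce[i]],z);print(nm,s[i].tolist(),((e[:,:2]-O)@J).round(4).tolist())
m=cv2.inRange(hsv,(0,0,0),(180,255,75));k=np.zeros_like(m);k[189:210,275:315]=m[189:210,275:315];show('joint top',c,k,.04)
print('row267 (notch), cols 280-316, V:',hsv[265:270,280:317,2].mean(0).astype(int).tolist())
print('S',hsv[265:270,280:317,1].mean(0).astype(int).tolist())
for u in(283.5,290,306,313): print(u,((plane(c,[[u,267]],.044)[:,:2]-O)@J).round(4).tolist())
s=pickle.load(open('scene.pkl','rb'));im2=cv2.imread('pics/scene0.png');h2=cv2.cvtColor(im2,cv2.COLOR_BGR2HSV)
m=cv2.inRange(h2,(0,0,0),(180,255,75));k=np.zeros_like(m);k[258:285,295:345]=m[258:285,295:345];show('joint scene',s,k,.04)
print('trough cross-row V top 198',hsv[196:202,278:313,2].mean(0).astype(int).tolist())
```

```text
joint top [282, 189, 27, 19, 414] [[0.0684, 0.0335], [0.0657, -0.0338], [0.0679, 0.0]]
row267 (notch), cols 280-316, V: [178, 179, 176, 159, 179, 178, 178, 178, 178, 178, 171, 115, 178, 178, 177, 178, 177, 178, 178, 178, 178, 178, 177, 178, 178, 178, 179, 178, 178, 178, 178, 171, 110, 126, 137, 145, 178]
S [71, 71, 71, 76, 75, 81, 84, 85, 86, 81, 77, 108, 94, 94, 94, 93, 94, 94, 95, 95, 94, 94, 95, 95, 89, 71, 82, 82, 84, 86, 83, 80, 99, 96, 95, 87, 67]
283.5 [[-0.1041, 0.0346]]
290 [[-0.1048, 0.0186]]
306 [[-0.1065, -0.0207]]
313 [[-0.1072, -0.0378]]
joint scene [310, 265, 25, 15, 248] [[0.0717, -0.035], [0.0598, 0.0355], [0.0662, -0.0002]]
trough cross-row V top 198 [179, 178, 172, 102, 61, 92, 96, 56, 39, 40, 36, 14, 19, 26, 38, 38, 38, 39, 38, 38, 38, 27, 22, 26, 38, 41, 45, 75, 98, 85, 49, 93, 125, 133, 143]
```

The joint half and the notch both lie on y=0 of my board frame, in both views. I shift the rung 1.5 mm in y and 8 mm forward, then lower it.

```bash
python3 -m handwheel '{"deltas": [[-1,-0.2,-0.04,0,0],[-1,0,0,0.4,0],[-1,0,0,0.5,0],[-1,0,0,0.4,0],[-1,0,0,0.25,0],[-1,0,0,0.15,0],[-1,0,0,0.15,0],[-1,0,0,0,0],[-1,0,0,0,0]]}'; python3 st.py; python3 -m handwheel '{"deltas": [[-1,0,0,0.08,0],[-1,0,0,0.07,0],[-1,0,0,0,0],[-1,0,0,0,0]]}'; python3 st.py
```

```text
clock: 12.78
tcp_pos: [0.4754, -0.0715, 0.109]
orientation: [0.0, -0.01, 1.0, -0.0]
wrist_force: [0.2, -0.2, -1.2]
finger_gap: 0.0258
grip_force: 78.9
12.775 [ 0.4754 -0.0715  0.109 ] tool y yaw 91.16 z [ 0.001 -0.    -1.   ] F [ 0.19 -0.22 -1.19] T [0.01 0.05 0.02] gap 0.0258 grip 78.9 j [-0.32  0.29 -0.51  0.78  0.   -0.34]
tcp in jig [-0.0346 -0.0008] press/rung target [ 0.6228 -0.1976]
clock: 13.28
tcp_pos: [0.4751, -0.0714, 0.1027]
orientation: [-0.0, -0.01, 1.0, 0.0]
wrist_force: [0.9, -0.3, -1.3]
finger_gap: 0.0258
grip_force: 78.9
13.275 [ 0.4751 -0.0714  0.1027] tool y yaw 91.17 z [-0.  0. -1.] F [ 0.88 -0.35 -1.25] T [ 0.06 -0.04 -0.04] gap 0.0258 grip 78.9 j [-0.32  0.3  -0.51  0.76  0.   -0.34]
tcp in jig [-0.0349 -0.0006] press/rung target [ 0.6228 -0.1976]
```

```bash
python3 -m handwheel '{"deltas": [[-1,0,0,0.05,0],[-1,0,0,0,0],[-1,0,0,0,0]]}'; python3 -m handwheel '{"deltas": [[-1,0,0,0.03,0],[-1,0,0,0,0],[-1,0,0,0,0]]}';python3 st.py
python3 - <<'E'
from h import *
a=grab('scene')
cv2.imwrite('pics/seat.png',cv2.resize(a['frame'][200:310,270:380],None,fx=5,fy=5)[...,::-1])
from m import *
O=np.array([.510,-.070]);t=np.radians(1.25);J=np.array([[np.cos(t),-np.sin(t)],[np.sin(t),np.cos(t)]])
for e,w,l in comps(a,(240,150,410,320)): print(e.round(1).tolist(),round(w,1),round(l,1),((plane(a,e,.046)[:,:2]-O)@J).round(4).tolist())
E
```

```text
clock: 13.65
tcp_pos: [0.4751, -0.0714, 0.1007]
orientation: [-0.0, -0.01, 1.0, 0.0]
wrist_force: [0.3, -0.8, -1.0]
finger_gap: 0.0262
grip_force: 78.9
clock: 14.02
tcp_pos: [0.4753, -0.0714, 0.0996]
orientation: [0.0, -0.01, 1.0, 0.0]
wrist_force: [0.4, 0.3, -0.4]
finger_gap: 0.0262
grip_force: 79.1
14.025 [ 0.4753 -0.0714  0.0996] tool y yaw 91.17 z [ 0.  0. -1.] F [ 0.36  0.34 -0.43] T [ 0.    0.05 -0.05] gap 0.0262 grip 79.1 j [-0.32  0.3  -0.52  0.75  0.   -0.34]
tcp in jig [-0.0348 -0.0007] press/rung target [ 0.6228 -0.1976]
[[261.6000061035156, 275.3999938964844], [377.8999938964844, 293.70001220703125]] 10.8 117.7 [[0.1077, -0.1664], [0.1088, 0.1644]]
[[328.6000061035156, 234.10000610351562], [320.8999938964844, 273.8999938964844]] 10.0 40.6 [[-0.0589, -0.0012], [0.0752, -0.0012]]
```

View pics/seat.png

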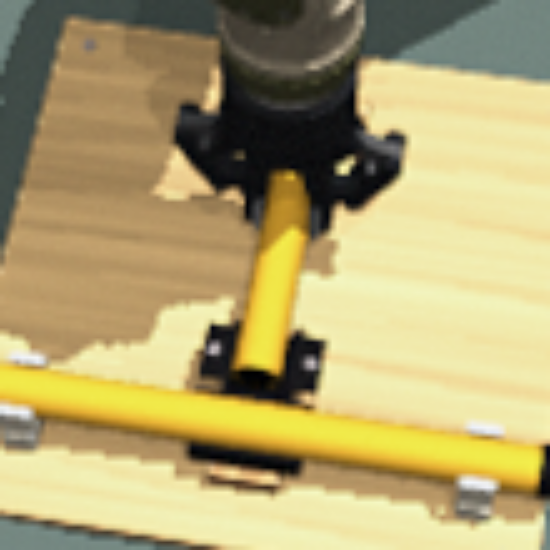

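The rung lies in line in the trough, its end at crop (258,378) and short of the rail by about 18 mm. I lower it a little more until it bears lightly, then advance.

```bash
python3 -m handwheel '{"deltas": [[-1,0,0.02,0.03,0],[-1,0,0,0,0],[-1,0,0,0,0]]}'; python3 st.py;  python3 -m handwheel '{"deltas": [[-1,-0.1,0,0,0],[-1,-0.1,0,0,0],[-1,-0.1,0,0,0],[-1,0,0,0,0],[-1,0,0,0,0]]}';python3 st.py
```

```text
clock: 14.45
tcp_pos: [0.4753, -0.0713, 0.0994]
orientation: [0.0, -0.01, 1.0, -0.001]
wrist_force: [-3.8, -1.4, 8.9]
finger_gap: 0.026
grip_force: 80.3
14.45 [ 0.4753 -0.0713  0.0994] tool y yaw 91.14 z [ 0.001 -0.002 -1.   ] F [-3.81 -1.45  8.9 ] T [-0.37  0.75  0.03] gap 0.026 grip 80.3 j [-0.32  0.3  -0.52  0.75 -0.   -0.34]
tcp in jig [-0.0347 -0.0005] press/rung target [ 0.6228 -0.1976]
clock: 15.08
tcp_pos: [0.4834, -0.0702, 0.0994]
orientation: [-0.003, -0.01, 1.0, -0.0]
wrist_force: [-15.4, -0.4, 23.4]
finger_gap: 0.0256
grip_force: 81.6
15.075 [ 0.4834 -0.0702  0.0994] tool y yaw 91.13 z [-0.007 -0.001 -1.   ] F [-15.42  -0.41  23.36] T [-0.12  2.89 -0.03] gap 0.0256 grip 81.6 j [-0.31  0.32 -0.49  0.77 -0.   -0.33]
tcp in jig [-0.0266  0.0004] press/rung target [ 0.6228 -0.1976]
```

It seated at TCP z 0.0994, as predicted, but is now pressed down too hard. I relieve that before going on.

```bash
python3 -m handwheel '{"deltas": [[-1,0,0,-0.03,0],[-1,0,0,0,0],[-1,0,0,0,0],[-1,0,0,0,0]]}'; python3 st.py
```

```text
clock: 15.58
tcp_pos: [0.4874, -0.0704, 0.0995]
orientation: [0.0, -0.01, 1.0, -0.0]
wrist_force: [-0.4, -0.3, 0.5]
finger_gap: 0.026
grip_force: 79.2
15.575 [ 0.4874 -0.0704  0.0995] tool y yaw 91.17 z [ 0. -0. -1.] F [-0.37 -0.32  0.45] T [-0.05  0.06 -0.04] gap 0.026 grip 79.2 j [-0.31  0.32 -0.49  0.76  0.   -0.33]
tcp in jig [-0.0226  0.    ] press/rung target [ 0.6228 -0.1976]
```

```bash
python3 -m handwheel '{"deltas": [[-1,-0.05,0,0,0],[-1,-0.04,0,0,0],[-1,0,0,0,0],[-1,0,0,0,0]]}'; python3 st.py; python3 -m handwheel '{"deltas": [[-1,-0.03,0,0,0],[-1,0,0,0,0],[-1,0,0,0,0]]}'; python3 st.py
```

```text
clock: 16.08
tcp_pos: [0.4894, -0.0702, 0.0995]
orientation: [-0.001, -0.01, 1.0, -0.0]
wrist_force: [-5.9, -0.6, 6.7]
finger_gap: 0.026
grip_force: 79.7
16.075 [ 0.4894 -0.0702  0.0995] tool y yaw 91.16 z [-0.003 -0.    -1.   ] F [-5.93 -0.59  6.66] T [-0.08  1.01 -0.04] gap 0.026 grip 79.7 j [-0.3   0.32 -0.48  0.77 -0.   -0.32]
tcp in jig [-0.0206  0.0003] press/rung target [ 0.6228 -0.1976]
clock: 16.45
tcp_pos: [0.4905, -0.0701, 0.0995]
orientation: [-0.002, -0.01, 1.0, 0.0]
wrist_force: [-6.3, 0.2, 6.9]
finger_gap: 0.0258
grip_force: 79.7
16.45 [ 0.4905 -0.0701  0.0995] tool y yaw 91.15 z [-0.003  0.    -1.   ] F [-6.29  0.24  6.92] T [-0.02  1.08 -0.05] gap 0.0258 grip 79.7 j [-0.3   0.33 -0.48  0.77 -0.   -0.32]
tcp in jig [-0.0195  0.0003] press/rung target [ 0.6228 -0.1976]
```

```bash
python3 -m handwheel '{"deltas": [[-1,0,0,-0.02,0],[-1,0,0,0,0],[-1,0,0,0,0]]}'; python3 st.py; python3 -m handwheel '{"deltas": [[-1,-0.03,0,0,0],[-1,0,0,0,0],[-1,0,0,0,0]]}'; python3 st.py
```

```text
clock: 16.82
tcp_pos: [0.4915, -0.0701, 0.0998]
orientation: [-0.001, -0.01, 1.0, 0.0]
wrist_force: [-3.0, 0.2, -1.2]
finger_gap: 0.026
grip_force: 79.2
16.825 [ 0.4915 -0.0701  0.0998] tool y yaw 91.17 z [-0.001  0.    -1.   ] F [-3.01  0.18 -1.16] T [-0.01  0.45  0.02] gap 0.026 grip 79.2 j [-0.3   0.33 -0.48  0.77  0.   -0.32]
tcp in jig [-0.0185  0.0003] press/rung target [ 0.6228 -0.1976]
clock: 17.2
tcp_pos: [0.4917, -0.0701, 0.0996]
orientation: [-0.002, -0.01, 1.0, 0.0]
wrist_force: [-5.3, -1.3, -1.2]
finger_gap: 0.0259
grip_force: 79.1
17.2 [ 0.4917 -0.0701  0.0996] tool y yaw 91.15 z [-0.003  0.    -1.   ] F [-5.33 -1.27 -1.25] T [-0.1   0.89 -0.04] gap 0.0259 grip 79.1 j [-0.3   0.33 -0.48  0.77 -0.   -0.32]
tcp in jig [-0.0183  0.0003] press/rung target [ 0.6228 -0.1976]
```

The rung now bears on the rail, with no load on the bed. TCP x is -0.0183 in the board frame, against an expected -0.018. I raise the push to about 10 N.

```bash
python3 -m handwheel '{"deltas": [[-1,-0.03,0,0,0],[-1,-0.03,0,0,0],[-1,0,0,0,0],[-1,0,0,0,0],[-1,0,0,0,0]]}'; python3 st.py
```

```text
clock: 17.82
tcp_pos: [0.492, -0.07, 0.0995]
orientation: [-0.004, -0.01, 1.0, -0.0]
wrist_force: [-12.4, -1.4, 5.9]
finger_gap: 0.0259
grip_force: 79.5
17.825 [ 0.492  -0.07    0.0995] tool y yaw 91.13 z [-0.008 -0.    -1.   ] F [-12.4   -1.42   5.87] T [-0.34  2.11  0.01] gap 0.0259 grip 79.5 j [-0.3   0.33 -0.47  0.78 -0.   -0.32]
tcp in jig [-0.018   0.0004] press/rung target [ 0.6228 -0.1976]
```

```bash
python3 -m handwheel '{"deltas": [[-1,0.01,0,-0.02,0],[-1,0,0,0,0],[-1,0,0,0,0],[-1,0,0,0,0]]}'; python3 st.py
```

```text
clock: 18.32
tcp_pos: [0.4919, -0.0699, 0.0998]
orientation: [-0.004, -0.01, 1.0, 0.0]
wrist_force: [-8.3, -0.5, -1.2]
finger_gap: 0.0257
grip_force: 79.1
18.325 [ 0.4919 -0.0699  0.0998] tool y yaw 91.12 z [-0.007  0.    -1.   ] F [-8.34 -0.51 -1.18] T [-0.35  1.61 -0.1 ] gap 0.0257 grip 79.1 j [-0.3   0.33 -0.47  0.78 -0.   -0.32]
tcp in jig [-0.0181  0.0005] press/rung target [ 0.6228 -0.1976]
```

```bash
python3 -m handwheel '{"deltas": [[-1,-0.015,0,0,0],[-1,0,0,0,0],[-1,0,0,0,0],[-1,0,0,0,0],[-1,0,0,0,0],[-1,0,0,0,0]]}'; python3 st.py
python3 - <<'E'
from m import *
a=grab('scene');grab('top')
cv2.imwrite('pics/final.png',cv2.resize(a['frame'][200:310,250:390],None,fx=5,fy=5)[...,::-1])
O=np.array([.510,-.070]);t=np.radians(1.25);J=np.array([[np.cos(t),-np.sin(t)],[np.sin(t),np.cos(t)]])
for e,w,l in comps(a,(240,150,410,320)): print(e.round(1).tolist(),round(w,1),round(l,1),((plane(a,e,.046)[:,:2]-O)@J).round(4).tolist())
E
python3 st.py
```

```text
clock: 19.08
tcp_pos: [0.492, -0.0699, 0.0996]
orientation: [-0.004, -0.01, 1.0, 0.0]
wrist_force: [-9.5, -0.8, -0.8]
finger_gap: 0.026
grip_force: 79.0
19.075 [ 0.492  -0.0699  0.0996] tool y yaw 91.11 z [-0.008  0.    -1.   ] F [-9.5  -0.81 -0.78] T [-0.39  1.75 -0.11] gap 0.026 grip 79.0 j [-0.3   0.33 -0.47  0.78 -0.   -0.32]
tcp in jig [-0.018   0.0005] press/rung target [ 0.6228 -0.1976]
[[264.70001220703125, 255.5], [381.0, 273.70001220703125]] 51.5 117.7 [[0.0437, -0.1729], [0.046, 0.1668]]
19.175 [ 0.492  -0.0699  0.0996] tool y yaw 91.11 z [-0.008  0.    -1.   ] F [-9.98 -1.67 -0.76] T [-0.43  1.76 -0.18] gap 0.026 grip 79.0 j [-0.3   0.33 -0.47  0.78 -0.   -0.32]
tcp in jig [-0.018   0.0005] press/rung target [ 0.6228 -0.1976]
```

View pics/final.png

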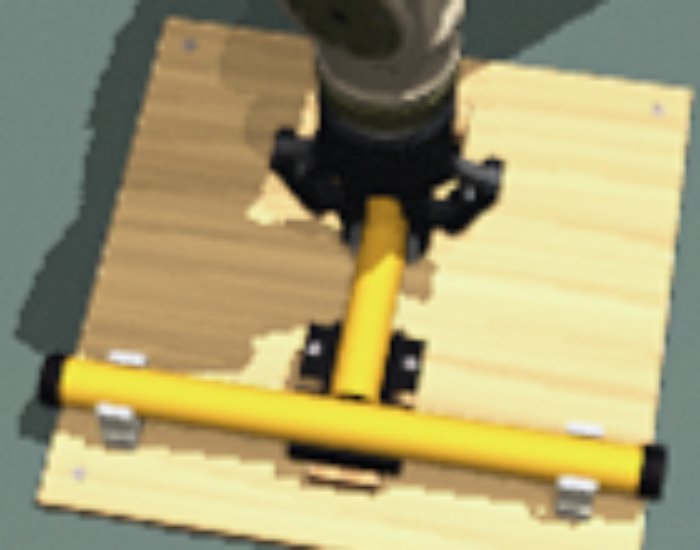

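The picture shows the rung in the trough with its end against the rail at crop (358,398), and the rail level in both clips. The push is steady at 9.5 to 10 N with almost no load on the bed, so I hand it in.

```bash
python3 -c "
from workcell import hand_in
print(hand_in())"
```

```text
the job is handed in; nothing more can be done
None
```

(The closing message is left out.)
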